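Load the board dryer and set its timer

ROBOT

A 6-joint arm with a two-finger parallel gripper is mounted at the origin on a cart in front of the work surface, level with it; the furniture and walls round the work are solid. World frame = base frame: x ahead of the robot, y to its left, z up, the work surface at z = 0. Lengths are in m, angles in rad, forces in N, time in s.
With the tool pointing down it reaches from about 0.375 to 0.9 m from the base axis. Payload 3.1 kg.
Tool frame: the origin (TCP) lies between the finger pads, 19 mm behind the fingertips; this is the grasp point; z points along the fingers, y is the line along which they close (so a half turn about z gives the same grasp; the last joint's range is limited). The gripper opens to 85 mm and grips with 20 to 120 N. Pads are 22 mm wide; open, the fingers measure 114 mm over their backs; the gripper's body (76 mm by 85 mm) begins 54 mm behind the grasp point. The pads swing forward as they close: fully open they stand 13 mm farther back than shut.
Start: joints at [-1.335, 0.527, 1.433, -0, 1.181, -0.178], TCP at [0.251, -0.572, 0.25] pointing down, gripper open.
Joint ranges: [-3.08, 3.08], [-0.75, 2.2], [0.22, 2.44], [-1.43, 4.57], [0, 2.65], [-2.85, 2.85]. Speed limits (rad/s): [2.79, 2.79, 3.14, 3.14, 3.14, 3.14].

INTERFACE

Orientations are given as a unit quaternion [x, y, z, w].
In Python, from station import manip gives the robot as it stands.
- The arm moves only by the tool drive_tool, never from a script. Its argument "motion" is a list that holds one entry, the list of rows, each a list of 5 numbers: the finger opening in mm, from 0 to 85.4, then the shift along the tool's x, y, z in units of 30 mm (1.0 is 30 mm), then the turn about the tool's z in units of 8 degrees (1.0 is 8 degrees). In form: [[[fingers, x, y, z, yaw], ...]]. A call has 1 to 10 rows; each row is the pose to reach, as a shift and turn from the pose commanded when the call began, along the tool's axes at that moment; what a row does not reach only later rows make up. A row lasts 1/10 s, in which the tool goes at most 50 mm and 8.59 degrees, less where a joint would pass 70% of its speed; a pose out of reach is approached as far as the arm can. A call with a gripper value outside its range is refused whole. The fingers move at their own pace and stop on an object; "squeeze" is the grip in N (left out, the last holds). Time passes only in rows, so rows that repeat a pose let the fingers close. It gives the time, the measured TCP pose, the force, the opening and the grip force at its end, in the units of the state.
- manip.sense(): the state, without advancing time (a new reading comes with each control period).
- manip.snapshot(name): name is "scene" or "top" or "wrist"; returns the picture (400x640x3 uint8, red, green, blue); there is no depth.
- manip.camera_model(name): a dict with "fov_y" (degrees; the focal length in pixels is half the picture's height over the tangent of half this angle, whatever the lens; pixels are square), "cx", "cy" (the principal point, pixels), "k1" (the pictures are not rectified: a ray, as slopes to the right and down, at radius r is drawn at 1 + k1 r^2 times it, then the intrinsics apply), "origin" and "orientation" of the camera in the world. Camera axes: x right, y up, looking along -z (the intrinsics and any distortion apply to the point x, -y, -z); pixel columns grow to the right and rows downward; lengths in m; the calibration is good to about 2 mm. A picture is of the moment at which its call begins: read the wrist's pose just before it. camera_model takes no time and is no camera call; for the wrist camera it gives the pose at the moment of the call.
- manip.sign_off(): hands the job in; it is judged then, once.
The state is a dict: "t": time; "q": joint angles; "qd": joint speeds; "tau": joint torques, N m; "tcp_pos": TCP position; "tool_rot": TCP orientation; "force": force on the tool from outside, world axes, zero at the start; "ft_torque": the same for the moment, N m; "finger_gap": opening from 0.0 (shut) to 1.0 (fully open); "gripper_force": force on a finger pad.
Only numpy, scipy, OpenCV 4.12 (cv2) and the standard library are available. Lean on these libraries where they do the work, as an engineer would, in place of code of your own. Each camera call takes 0.05 s, during which the arm holds its last target. There are 200 camera calls.

TASK

Take the board with the rounded top out of the wooden draining stand, keep it upright, and stand it fully down on edge in either empty slot (the narrow gap in a pair of wire hoops) of the white board dryer, lowering it gently rather than dropping it. Once you have let go of it, turn the dryer's timer dial clockwise to the fifth click after off (the dot), so that its pointer rests at the fifth line. Leave the two square boards standing in their slots.

Things in the scene. Friction and masses are not known exactly. Their poses are not given: they have to be found in the camera images.
- arched_board: Light wooden board with a half-round top, 140 mm long (x), 12 mm thick (y), 145 mm high (z, up); straight sides to 75 mm, then a half circle. Stands on its straight edge in one of the draining stand's two slots. Origin: middle of that lower edge. 0.11 to 0.21 kg. Pinch it across its thickness at the top of the arch.
- arched_board_top (a point): The middle of the arched board's top edge, 145 mm above its lower edge; axes as the board.
- square_board_1: Light wooden board with square corners, 140 mm long (x), 12 mm thick (y), 120 mm high (z), standing in the other slot of the draining stand. Origin: middle of its lower edge. Stays there.
- square_board_2: A board of the same shape and size as square_board_1, standing in the dryer's third slot, the one nearest the dial. Stays there.
- stand: Draining stand, fixed: dark wooden base 160 (x) by 110 (y) by 18 mm high, two slots along x at y = +28 and -28 mm. Each slot is a pair of upright steel wire hoops (wire 6 mm, 116 mm long), 18 mm apart inside, 50 mm high above the base. Origin: centre of its underside.
- dryer: White board dryer, fixed, 170 (x) by 330 mm (y). Tray on its -y side, 30 mm above the worktop, rims 6 mm high at front and back, 160 mm apart; three slots along x at y = -125, -70, -15 mm: hoop pairs as on the stand, tops at 80 mm. Console on its +y side, 48 mm high, dial at y = 109 mm; scale at radius 43 mm: a dot (off), then 8 lines, 30 degrees apart clockwise. Origin: centre of underside.
- slot1 (a point): Middle of the dryer's first slot (farthest from the dial) on the tray floor; empty at the start. x runs along the slot, y across it, z up.
- slot2 (a point): The same for the middle slot; empty at the start.
- timer (a joint): Angle of the timer dial (rad), 0 at off (the dot), growing clockwise seen from above to 4.19 (stop). Click n rests at n x 0.5236 rad (30 degrees), so the fifth is 2.618. It starts between off and click 2. Between clicks it resists with up to about 0.25 N m; let go, it springs to the nearest click, except from midway.
- dial_grip (a point): On the dial's axis, 79 mm above the worktop: TCP place to grip it from above. Black dial: skirt of radius 30 mm, top 57 mm above the worktop; on it a bar grip 52 mm long, 14 mm thick, top 82 mm above the worktop. x points along the bar to its pointer end (white line on top), y across the bar, z up; pinch the bar across y.

How it is judged:
By the outcome, as a careful person would: the job done as asked, in the order asked, and still so for the second after the job is handed in, with the robot touching nothing.
It also fails if it takes over 64 s, if anything falls off the work surface, if the arm or the gripper's body presses on something with over 40 N, if the wrist force passes 120 N, or if a joint passes its speed limit or range.

## Working session

There is one attempt and no reset: what is moved stays moved. The work goes in short steps, Python scripts to look and compute and a tool call to move; the robot and the scene stay as the last step left them, time stands still between calls to the robot, and variables do not carry over. Pictures are saved under pics/ and viewed, at most 10 in all, crops included, and the job is handed in when it is done.

Besides the shell and the picture viewer there is one more tool, called as name(argument=value, ...) on one line, values as JSON. drive_tool: Moves the arm, as the interface text tells. Its arguments: {"type":"object","properties":{"motion":{"type":"array","items":{"type":"array","items":{"type":"array","items":{"type":"number"}}}},"squeeze":{"type":"number"}},"required":["motion"]}

```bash
mkdir -p pics; python3 - <<'E'
from station import manip
import cv2
for n in("scene","top"):
    im=manip.snapshot(n); cv2.imwrite(f"pics/{n}0.png",im[:,:,::-1]); print(n,manip.camera_model(n))
print(manip.camera_model("wrist")); print(manip.sense())
E
```

```text
scene {'fov_y': 51.878309706809496, 'cx': 317.7795781666329, 'cy': 197.39744241211173, 'k1': 0.009918007705463236, 'origin': array([-0.07124032,  0.58128942,  1.07090194]), 'orientation': array([-0.13354492,  0.33243015,  0.8556585 , -0.37350298])}
top {'fov_y': 51.233055370073494, 'cx': 320.5664999609553, 'cy': 205.69599288484696, 'k1': 0.01405347260594671, 'origin': array([ 0.28950603, -0.12602192,  1.28814035]), 'orientation': array([ 0.08855811, -0.05662788, -0.51559295,  0.85036149])}
{'fov_y': 65.05616898991255, 'cx': 318.91127987811694, 'cy': 196.5853651317432, 'k1': -0.03963687768305269, 'origin': array([ 0.32645909, -0.53761239,  0.37299482]), 'orientation': array([-0.13586705,  0.08959605, -0.53940007,  0.82617205])}
{'t': 0.1, 'q': array([-1.33550445e+00,  5.28366771e-01,  1.43379523e+00, -3.29978856e-05,
        1.18140725e+00, -1.78490417e-01]), 'qd': array([ 0.00157479, -0.00136607, -0.00326672,  0.00173138, -0.00043105,
       -0.00015293]), 'tau': array([-1.88347694e-04, -4.43304920e+01, -1.78586125e+01, -2.26395791e-04,
        3.90158864e-03, -1.31349549e-05]), 'tcp_pos': array([ 0.25117451, -0.57162969,  0.2491287 ]), 'tool_rot': array([ 9.78672491e-01,  2.05424386e-01, -4.33161449e-05, -9.87467351e-04]), 'force': array([-0.19060641, -0.4665105 , -0.34889462]), 'ft_torque': array([ 0.02581774, -0.00674401, -0.0143748 ]), 'gripper_force': 0.0, 'finger_gap': 0.9988089218540686}
```

View pics/scene0.png

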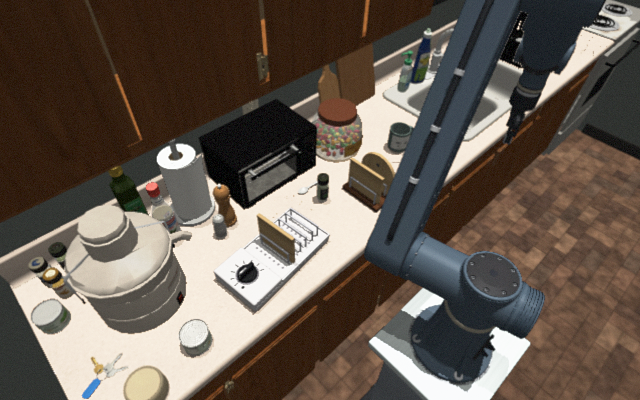

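View pics/top0.png

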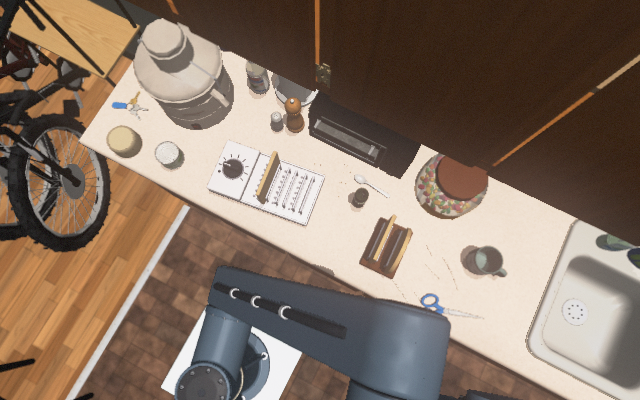

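The scene picture shows the dryer around (270,250) with its dial at (247,271), and the stand at (370,180). In the top picture the dryer is around (266,182) with its dial at (234,168), and the stand at (387,247). I'll enlarge both.

```bash
cat > h.py <<'E'
import numpy as np, cv2
from scipy.spatial.transform import Rotation as R
from scipy.optimize import least_squares
def K(m):
    f=200/np.tan(np.radians(m['fov_y']/2)); return f
def proj(m,P):
    p=R.from_quat(m['orientation']).inv().apply(np.atleast_2d(P)-m['origin'])
    s=np.c_[p[:,0],-p[:,1]]/-p[:,2:]; s=s*(1+m['k1']*(s**2).sum(1,keepdims=True))
    return s*K(m)+[m['cx'],m['cy']]
def ray(m,uv):
    d=(np.atleast_2d(uv)-[m['cx'],m['cy']])/K(m); s=d.copy()
    for _ in range(20): s=d/(1+m['k1']*(s**2).sum(1,keepdims=True))
    return R.from_quat(m['orientation']).apply(np.c_[s[:,0],-s[:,1],-np.ones(len(s))])
def atz(m,uv,z):
    d=ray(m,uv); return m['origin']+d*((z-m['origin'][2])/d[:,2:])
def crop(im,x0,y0,w,h,s):
    c=cv2.resize(im[y0:y0+h,x0:x0+w],None,fx=s,fy=s,interpolation=cv2.INTER_CUBIC)
    for i in range(0,w,10): cv2.putText(c,str(x0+i),(i*s,8),0,.3,(0,0,255),1); cv2.line(c,(i*s,10),(i*s,14),(0,0,255),1)
    for i in range(0,h,10): cv2.putText(c,str(y0+i),(0,i*s+3),0,.3,(0,0,255),1); cv2.line(c,(20,i*s),(24,i*s),(0,0,255),1)
    return c
E
python3 - <<'E'
from h import *
a=cv2.imread("pics/top0.png"); b=cv2.imread("pics/scene0.png")
o=np.zeros((600,800,3),np.uint8)
def put(c,x,y): o[y:y+c.shape[0],x:x+c.shape[1]]=c
cv2.imwrite("pics/c1.png",crop(a,200,135,133,100,6))
put(crop(a,355,210,62,70,6),0,0); put(crop(b,338,145,70,70,5),400,0)
cv2.imwrite("pics/c2.png",o[:430])
E
```

```text
(no output)
```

View pics/c1.png

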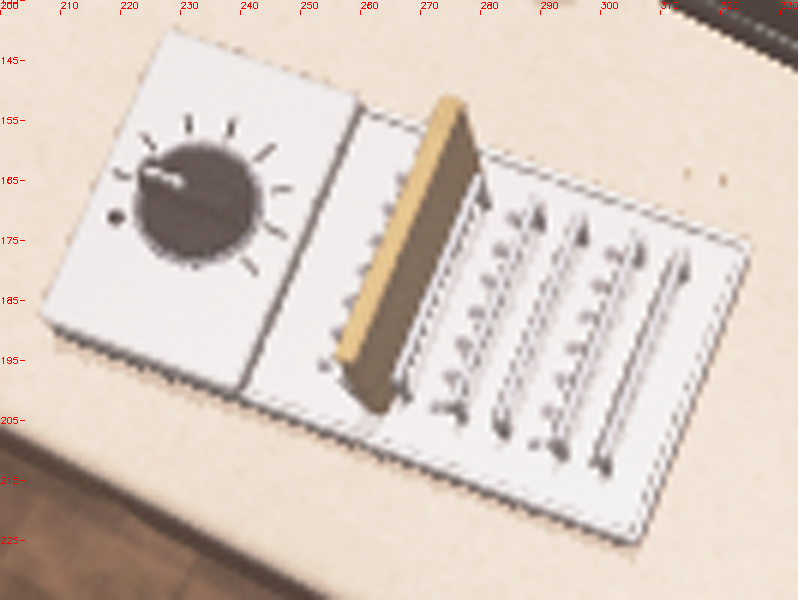

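View pics/c2.png

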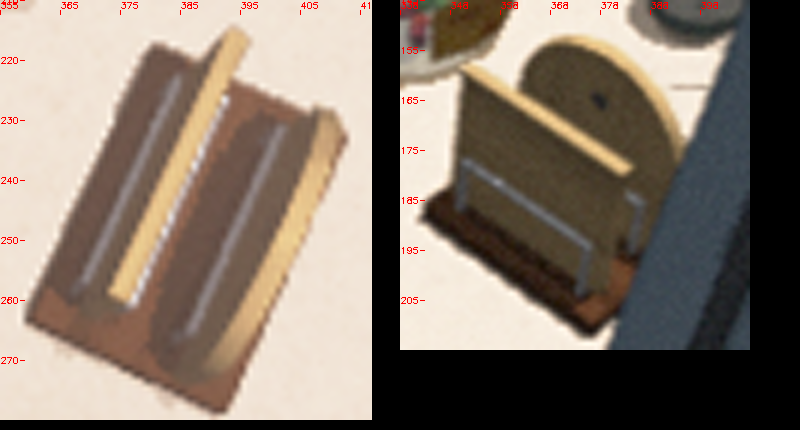

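The enlarged top view gives these corners:
- **Dryer:** (228.7,140), (207.5,188), (324.7,175.8) and (306.2,225.5).
- **Stand:** (380.5,217), (359.2,263.7) and (392,278.8).

The arched board is in the stand's right-hand slot, and the dial pointer is near line 1. I'll fit the poses to these points.

```bash
cat >> h.py <<'E'
def T(p,L):
    c,s=np.cos(p[2]),np.sin(p[2]); L=np.atleast_2d(L)
    return np.c_[p[0]+c*L[:,0]-s*L[:,1],p[1]+s*L[:,0]+c*L[:,1],L[:,2]]
def fit(m,L,uv,p0):
    r=least_squares(lambda p:(proj(m,T(p,L))-uv).ravel(),p0); return r.x,r.fun.reshape(-1,2).round(2)
E
python3 - <<'E'
from h import *
from station import manip
m=manip.camera_model("top"); s=manip.camera_model("scene")
d,e=fit(m,np.array([[85,165,48],[-85,165,48],[85,-165,36],[-85,-165,36]])/1e3,[[228.7,140],[207.5,188],[324.7,175.8],[306.2,225.5]],[.5,.1,0]); print("dryer",d,e.tolist())
t,e=fit(m,np.array([[80,55,18],[-80,55,18],[-80,-55,18]])/1e3,[[380.5,217],[359.2,263.7],[392,278.8]],[.5,-.3,0]); print("stand",t,e.tolist())
A=np.array([[0,-28,163],[70,-34,93],[-70,-34,93],[-70,28,138],[70,28,138]])/1e3
print(proj(m,T(t,A)).round(1).tolist()); print(proj(s,T(t,A)).round(1).tolist())
print(proj(s,T(d,np.array([[0,109,82],[-85,165,48],[-85,-165,36],[-70,-15,150],[70,-15,150]])/1e3)).round(1).tolist())
for L in ([0,-28,163],[0,28,0]): print(T(t,np.array(L)/1e3))
for L in ([0,109,79],[0,-70,30],[0,-125,30]): print(T(d,np.array(L)/1e3))
E
```

```text
dryer [0.51833497 0.17365544 0.12220515] [[-0.8, -0.95], [-1.5, 0.15], [1.64, -0.07], [0.68, 0.68]]
stand [ 0.51032742 -0.24402121  0.03385582] [[-0.14, -0.44], [-0.22, -0.23], [0.35, 0.64]]
[[404.3, 246.0], [410.8, 227.9], [391.5, 272.0], [373.6, 261.2], [393.9, 216.0]]
[[379.8, 154.8], [362.7, 159.2], [394.5, 179.7], [384.8, 179.5], [352.0, 158.0]]
[[247.5, 266.9], [255.7, 304.8], [331.5, 233.0], [295.3, 238.3], [259.3, 212.9]]
[[ 0.5112752  -0.27200517  0.163     ]]
[[ 0.50937964 -0.21603726  0.        ]]
[[0.50504774 0.28184254 0.079     ]]
[[0.52686805 0.10417748 0.03      ]]
[[0.53357262 0.04958766 0.03      ]]
```

```bash
cat >> h.py <<'E'
def plan(manip,xyz,yaw):
    s=manip.sense(); r=R.from_quat(s['tool_rot']); x=r.apply([1,0,0]); y0=np.arctan2(x[1],x[0])
    d=r.inv().apply(np.array(xyz)-s['tcp_pos'])/.03
    dy=(y0-yaw+np.pi/2)%np.pi-np.pi/2
    print("t %.2f"%s['t'],"tcp",s['tcp_pos'].round(4),"yaw %.4f"%y0,"units xyz",d.round(3),"yaw",round(np.degrees(dy)/8,3),'q6 %.2f'%s['q'][5], "F",s['force'].round(1),'z',r.apply([0,0,1]).round(4))
def shot(manip,n):
    m=manip.camera_model("wrist"); im=manip.snapshot("wrist")
    np.save(f"pics/{n}.npy",m,allow_pickle=True); cv2.imwrite(f"pics/{n}.png",im[:,:,::-1]); return m
def load(n): return np.load(f"pics/{n}.npy",allow_pickle=True).item()
E
python3 - <<'E'
from h import *
from station import manip
m=manip.camera_model("wrist"); print(R.from_quat(m['orientation']).apply([0,0,-1]))
plan(manip,[.45,-.26,.36],.034)
E
```

```text
[-0.29461689 -0.1278429  -0.94702539]
t 0.10 tcp [ 0.2512 -0.5716  0.2491] yaw 0.4138 units xyz [10.246 -6.853 -3.679] yaw 2.72 q6 -0.18 F [-0.2 -0.5 -0.3] z [-5.0e-04  1.9e-03 -1.0e+00]
```

drive_tool(motion=[[[85,2,-1,-3.7,0.5],[85,4,-2,-3.7,1],[85,6,-3,-3.7,1.5],[85,8,-4,-3.7,2],[85,9.5,-4.6,-3.7,2.4],[85,11,-5.2,-3.7,2.7],[85,12,-5.7,-3.7,2.72],[85,12.4,-5.9,-3.7,2.72],[85,12.4,-5.9,-3.7,2.72],[85,12.4,-5.9,-3.7,2.72]]])

```text
t: 1.1
tcp_pos: [0.5238, -0.2556, 0.361]
tool_rot: [1.0, 0.021, 0.001, -0.001]
force: [-1.4, -0.4, 0.6]
finger_gap: 0.997
gripper_force: 0.0
```

```bash
python3 - <<'E'
from h import *
from station import manip
m=shot(manip,"w1"); plan(manip,[.51,-.272,.26],.034)
im=cv2.imread("pics/w1.png"); t=[.5103,-.244,.0339]
A=np.array([[0,-34,163],[0,-22,163],[70,-34,93],[-70,-34,93],[-70,28,138],[70,28,138],[80,55,18],[-80,55,18],[-80,-55,18],[80,-55,18]])/1e3
for p in proj(m,T(t,A)): cv2.drawMarker(im,tuple(int(v) for v in p.round()),(0,0,255),0,8,1); print(p.round(1))
cv2.imwrite("pics/w1o.png",cv2.resize(im,(800,500)))
E
```

```text
t 1.15 tcp [ 0.5221 -0.2579  0.3607] yaw 0.0394 units xyz [-0.42   0.455  3.355] yaw 0.039 q6 0.88 F [ 0.7 -0.1 -0.2] z [-5.e-04  4.e-04 -1.e+00]
[340.5 184.8]
[329.3 184.7]
[338.5 113. ]
[335.7 219.7]
[286.6 233.7]
[283.4 115.4]
[273.6 102. ]
[277.3 206.7]
[346.5 207.2]
[350.4 102.5]
```

View pics/w1o.png

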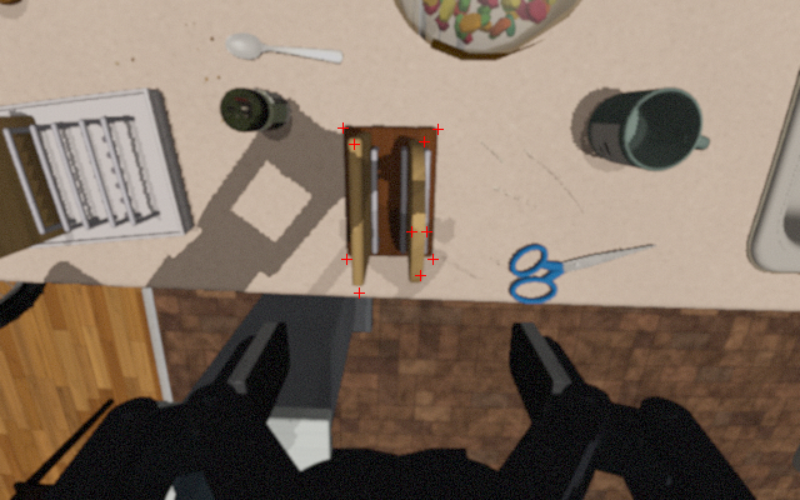

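The wrist view shows the predicted markers within about 5 px. The arched board's strip runs from (412–426,232) in the enlarged picture, which matches the prediction. I'll descend, look again and triangulate.

drive_tool(motion=[[[45,-0.1,0.2,1.2,0.04],[45,-0.25,0.4,2.4,0.04],[45,-0.25,0.45,3.3,0.04],[45,-0.25,0.45,3.7,0.04],[45,-0.25,0.45,3.7,0.04],[45,-0.25,0.45,3.7,0.04]]])

```text
t: 1.75
tcp_pos: [0.514, -0.2753, 0.2509]
tool_rot: [1.0, 0.014, 0.001, 0.001]
force: [1.3, -0.9, -0.4]
finger_gap: 0.525
gripper_force: 0.0
```

```bash
python3 - <<'E'
from h import *
from station import manip
m=shot(manip,"w2"); plan(manip,[.515,-.272,.15],.034)
o=np.zeros((580,800,3),np.uint8)
a=crop(cv2.imread("pics/w1.png"),265,90,100,145,4); b=crop(cv2.imread("pics/w2.png"),235,40,133,193,3)
o[:580,:400]=a; o[:579,400:799]=b; cv2.imwrite("pics/w12.png",o)
E
```

```text
t 1.80 tcp [ 0.5144 -0.2753  0.2515] yaw 0.0280 units xyz [ 0.017 -0.116  3.383] yaw -0.043 q6 0.86 F [ 0.6 -0.9  0.4] z [ 0.0022 -0.0019 -1.    ]
```

View pics/w12.png

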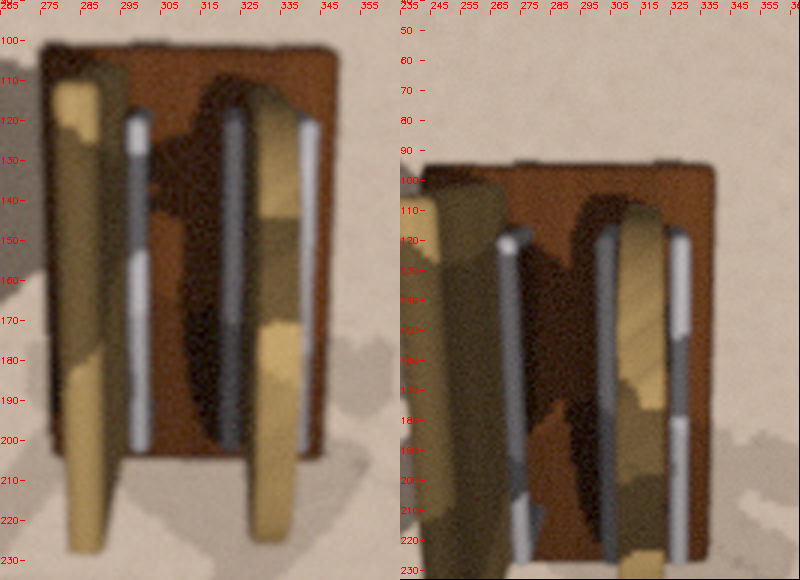

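```bash
python3 - <<'E'
from h import *
from station import manip
m1,m2=load("w1"),load("w2"); top=manip.camera_model("top")
def tri(ms,uvs):
    A=np.zeros((3,3));b=np.zeros(3)
    for m,u in zip(ms,uvs):
        d=ray(m,u)[0];d/=np.linalg.norm(d);P=np.eye(3)-np.outer(d,d);A+=P;b+=P@m['origin']
    return np.linalg.solve(A,b).round(4)
for a,b in (([275,101.2],[243.3,95.7]),([349.5,102],[339.3,95.7]),([345.5,204.2],[337.3,226.7])): print("stand corner",tri([m1,m2],[a,b]))
# wire tops of arched slot: back ends left wire & right wire
th=np.linspace(0,np.pi,181); arc=np.c_[70*np.cos(th),75+70*np.sin(th)]
arc=np.r_[[[70,20]],arc,[[-70,20]]]/1e3
def res(p):
    x,y,yaw,z0=p; out=[]
    for m,obs in ((m1,dict(w=[(165,329.5,340),(220,328,337.5)],mn=111,mx=225.7)),(m2,dict(w=[(150,308.3,323.7),(200,307.3,323)],mn=106.7,mx=None))):
        pr=[]
        for s in(.006,-.006):
            L=np.c_[arc[:,0],np.full(len(arc),s),arc[:,1]+z0]; pr.append(proj(m,T((x,y,yaw),L)))
        mid=(pr[0]+pr[1])/2
        out.append(mid[:,1].min()-obs['mn'])
        if obs['mx']: out.append(mid[:,1].max()-obs['mx'])
        for r,l,rr in obs['w']:
            for q,o in((pr[0],l),(pr[1],rr)):
                q=q[30:150]; out.append(np.interp(r,q[:,1],q[:,0])-o)
    return out
f=least_squares(res,[.511,-.272,.034,.018],x_scale=[.01,.01,.05,.01]); print(f.x,np.round(f.fun,1))
E
```

```text
stand corner [ 0.5888 -0.1857 -0.0018]
stand corner [ 0.5921 -0.2955  0.01  ]
stand corner [ 0.44   -0.299   0.0256]
[ 0.5101816  -0.27186332  0.01896925  0.01910186] [ 0.2 -0.6  0.3  1.1 -0.6  0.2  0.3 -0.9  0.2 -0.5  0.6]
```

drive_tool(motion=[[[45,-0.13,-0.11,1,0],[45,-0.13,-0.11,2,0],[45,-0.13,-0.11,2.8,0],[45,-0.13,-0.11,3.4,0],[45,-0.13,-0.11,3.4,0],[30,-0.13,-0.11,3.4,0],[20,-0.13,-0.11,3.4,0],[0,-0.13,-0.11,3.4,0],[0,-0.13,-0.11,3.4,0],[0,-0.13,-0.11,3.4,0]]], squeeze=50)

```text
t: 2.8
tcp_pos: [0.5109, -0.2721, 0.1499]
tool_rot: [1.0, 0.014, 0.002, 0.001]
force: [0.6, 0.0, 6.6]
finger_gap: 0.132
gripper_force: 49.9
```

drive_tool(motion=[[[0,0,0,0,0],[0,0,0,0,0],[0,0,0,-0.15,0],[0,0,0,-0.4,0],[0,0,0,-0.7,0],[0,0,0,-1,0]]])

```text
t: 3.4
tcp_pos: [0.5096, -0.271, 0.1787]
tool_rot: [1.0, 0.014, -0.0, -0.0]
force: [-0.8, 0.3, -0.7]
finger_gap: 0.131
gripper_force: 48.7
```

```bash
python3 - <<'E'
from h import *
from station import manip
plan(manip,[.51,-.272,.35],.12)
E
```

```text
t 3.40 tcp [ 0.5096 -0.271   0.1787] yaw 0.0285 units xyz [ 0.01   0.032 -5.711] yaw -0.655 q6 0.86 F [-0.8  0.3 -0.7] z [-3.e-04  2.e-04 -1.e+00]
```

The board is held (11 mm opening). I'll lift it, carry it towards the dryer, and stop short so I can look.

drive_tool(motion=[[[0,0,0,-0.6,0],[0,0,0,-1.5,0],[0,0,0,-2.4,0],[0,0,0,-3.3,0],[0,0,0,-4.2,0],[0,0,0,-5.1,0],[0,0,0,-5.8,0],[0,0,0,-6.3,0],[0,0,0,-6.5,0],[0,0,0,-6.5,0]]])

```text
t: 4.4
tcp_pos: [0.5098, -0.2712, 0.3741]
tool_rot: [1.0, 0.014, 0.001, 0.001]
force: [0.8, -0.1, -0.7]
finger_gap: 0.131
gripper_force: 48.8
```

drive_tool(motion=[[[0,0,-0.4,0,0],[0,0,-1.2,0,0],[0,0,-2,0,-0.2],[0,0,-2.8,0,-0.4],[0,0,-3.6,0,-0.6],[0,0,-4.4,0,-0.66],[0,0,-5,0,-0.66],[0,0,-5.3,0,-0.66],[0,0,-5.3,0,-0.66],[0,0,-5.3,0,-0.66]]])

```text
t: 5.4
tcp_pos: [0.5051, -0.1124, 0.3726]
tool_rot: [0.998, 0.06, -0.0, 0.0]
force: [0.5, 0.3, -0.3]
finger_gap: 0.129
gripper_force: 48.8
```

```bash
python3 - <<'E'
from h import *
from station import manip
m=shot(manip,"w3"); plan(manip,[.5336,.0496,.36],.122)
im=cv2.imread("pics/w3.png")
d=[.5183,.1737,.1222]
A=np.array([[85,165,48],[-85,165,48],[85,-165,36],[-85,-165,36],[0,109,82],[58,-113,80],[-58,-113,80],[58,-137,80],[-58,-137,80],[58,-58,80],[58,-82,80],[-58,-82,80],[70,-15,150],[-70,-15,150]])/1e3
o=cv2.resize(im,(800,500))
for p in proj(m,T(d,A)): cv2.drawMarker(o,tuple(int(v) for v in (p*1.25).round()),(0,0,255),0,8,1)
cv2.imwrite("pics/w3o.png",o)
E
```

```text
t 5.45 tcp [ 0.5053 -0.1128  0.3727] yaw 0.1202 units xyz [ 1.587 -5.26   0.422] yaw -0.013 q6 1.02 F [-0.2 -0.8 -1.3] z [-4.e-04 -4.e-04 -1.e+00]
```

View pics/w3o.png

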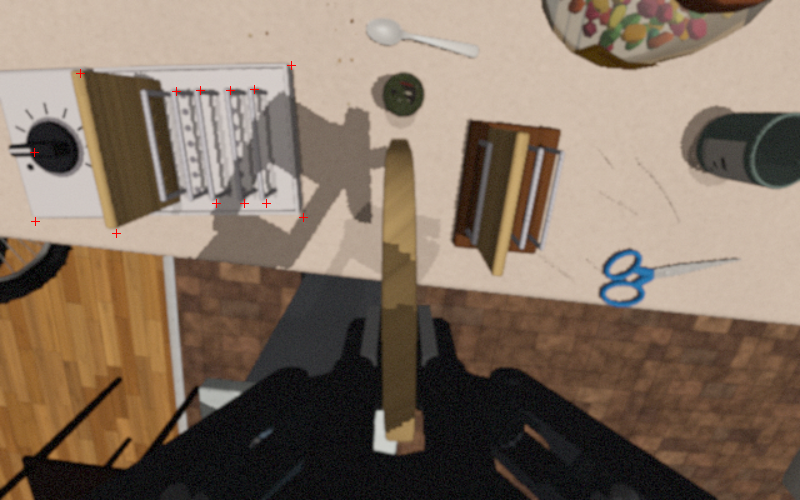

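The markers lie near the dryer's features, but a few pixels off towards the front. I'll enlarge to read them precisely.

```bash
python3 - <<'E'
from h import *
im=cv2.imread("pics/w3.png"); cv2.imwrite("pics/w3c.png",cv2.resize(crop(im,0,40,260,150,3),None,fx=1,fy=1))
E
```

```text
(no output)
```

View pics/w3c.png

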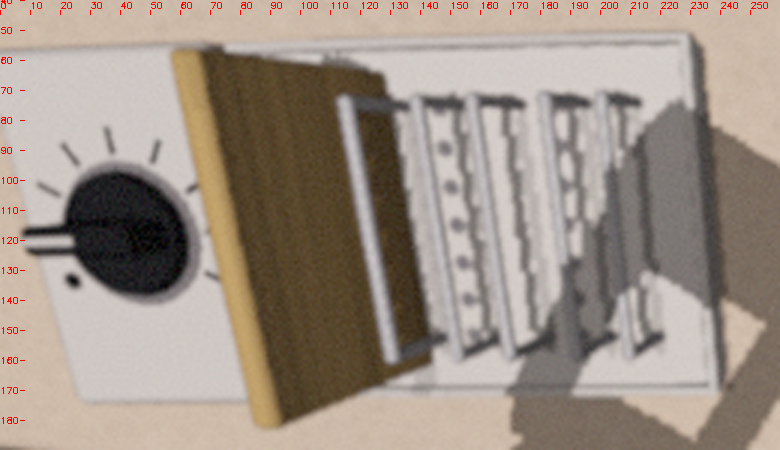

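```bash
python3 - <<'E'
from h import *
from station import manip
m=load("w3"); top=manip.camera_model("top")
rows=[]
for y,b,f in ((-27,(115,73.3),(130.7,159)),(-58,(139,73.3),(152.7,157.7)),(-82,(157.3,72.7),(170,157.7)),(-113,(181.7,72.3),(191.7,156.7)),(-137,(200.7,72.3),(209.7,157.3))):
    rows+=[((56,y,80),b),((-56,y,80),f)]
rows+=[((85,-165,36),(230,51)),((-85,-165,36),(240,170.7)),((-85,165,48),(27.3,174))]
L=np.array([r[0] for r in rows])/1e3; uv=np.array([r[1] for r in rows])
def go(L,uv,extra):
    def f(p):
        Q=L.copy(); Q[:,2]+=p[3] if extra else 0
        return (proj(m,T(p[:3],Q))-uv).ravel()
    r=least_squares(f,[.518,.174,.122,0]); print(r.x.round(4)); print(r.fun.reshape(-1,2).round(1).tolist()); return r.x
go(L,uv,0); go(L,uv,1); d=go(L[:10],uv[:10],0)
Lt=np.array([[85,165,48],[-85,165,48],[85,-165,36],[-85,-165,36]])/1e3
print(proj(top,T(d,Lt)).round(1).tolist())
print(T(d,np.array([[0,-125,30],[0,-70,30],[0,109,79]])/1e3))
print("scale dirs from fitted dial axis at z .048")
c=T(d,[[0,.109,.048]])[0]
for n,p in dict(dot=(24,133.3),l2=(47/3,40+188/3),l3=(70/3,40+153/3),l4=(110/3,40+138/3),l5=(155/3,40+150/3)).items():
    q=atz(m,[p],.048)[0]-c; print(n,np.linalg.norm(q[:2]).round(4),np.degrees(np.arctan2(q[1],q[0])).round(1))
q=atz(m,[[25,120.3],[10,120.3]],.082); print(q, T(d,[[0,.109,.082]]))
E
```

```text
[0.5208 0.177  0.1223 0.    ]
[[-0.1, -0.9], [0.1, 0.5], [-0.3, -1.4], [0.1, 1.6], [0.1, -1.2], [0.1, 1.5], [-0.1, -1.3], [0.9, 2.4], [-0.1, -1.5], [0.4, 1.7], [0.4, -1.4], [0.0, 1.0], [-1.8, 0.8]]
[ 0.5199  0.1806  0.122  -0.0078]
[[0.9, -0.2], [0.7, -0.4], [0.3, -0.7], [0.4, 0.8], [0.3, -0.5], [0.0, 0.6], [-0.3, -0.5], [0.4, 1.5], [-0.7, -0.8], [-0.4, 0.8], [-0.7, -0.3], [-1.1, 0.0], [0.3, -0.2]]
[0.5209 0.1771 0.1209 0.    ]
[[-0.2, -1.0], [-0.1, 0.4], [-0.3, -1.5], [-0.0, 1.6], [-0.0, -1.2], [-0.1, 1.5], [-0.1, -1.2], [0.7, 2.4], [-0.2, -1.5], [0.2, 1.7]]
[[227.4, 137.8], [205.4, 186.9], [325.7, 174.6], [306.2, 225.0]]
[[0.53596157 0.05304211 0.03      ]
 [0.52932652 0.10764042 0.03      ]
 [0.50773244 0.28533312 0.079     ]]
scale dirs from fitted dial axis at z .048
dot 0.0451 126.8
l2 0.0446 68.7
l3 0.0432 39.0
l4 0.0428 8.3
l5 0.0419 -21.5
[[0.5066207  0.28498478 0.082     ]
 [0.50444299 0.30669153 0.082     ]] [[0.50773244 0.28533312 0.082     ]]
```

The hoop wires and rim fit a dryer pose of (0.521, 0.177, yaw 0.121). I'll move above slot 1 with the board still clear of the hoops, then look from close by.

drive_tool(motion=[[[0,0.1,-0.4,0,0],[0,0.4,-1.2,0,0],[0,0.6,-2,0,0],[0,0.9,-2.8,0,0],[0,1.1,-3.6,0,0],[0,1.4,-4.4,0,0],[0,1.6,-5,0.2,0],[0,1.64,-5.32,0.8,0],[0,1.64,-5.32,1.6,0],[0,1.64,-5.32,2.4,0]]])

```text
t: 6.45
tcp_pos: [0.5352, 0.0528, 0.3005]
tool_rot: [0.998, 0.06, 0.001, -0.0]
force: [-0.7, -0.0, -1.0]
finger_gap: 0.135
gripper_force: 48.9
```

drive_tool(motion=[[[0,0,0,0.5,0],[0,0,0,0.9,0],[0,0,0,1,0],[0,0,0,1,0],[0,0,0,1,0]]])

```text
t: 6.95
tcp_pos: [0.5356, 0.0521, 0.2718]
tool_rot: [0.998, 0.06, 0.001, 0.0]
force: [0.4, 0.0, -0.9]
finger_gap: 0.135
gripper_force: 48.8
```

```bash
python3 - <<'E'
from h import *
from station import manip
m=shot(manip,"w4"); plan(manip,[.535,.0515,.235],.121)
im=cv2.imread("pics/w4.png"); cv2.imwrite("pics/w4c.png",crop(im,180,0,260,200,3))
E
```

```text
t 7.00 tcp [0.5356 0.0521 0.272 ] yaw 0.1204 units xyz [-0.025  0.015  1.233] yaw -0.004 q6 1.34 F [ 0.4 -0.2 -1.3] z [ 2.2e-03 -2.0e-04 -1.0e+00]
```

View pics/w4c.png

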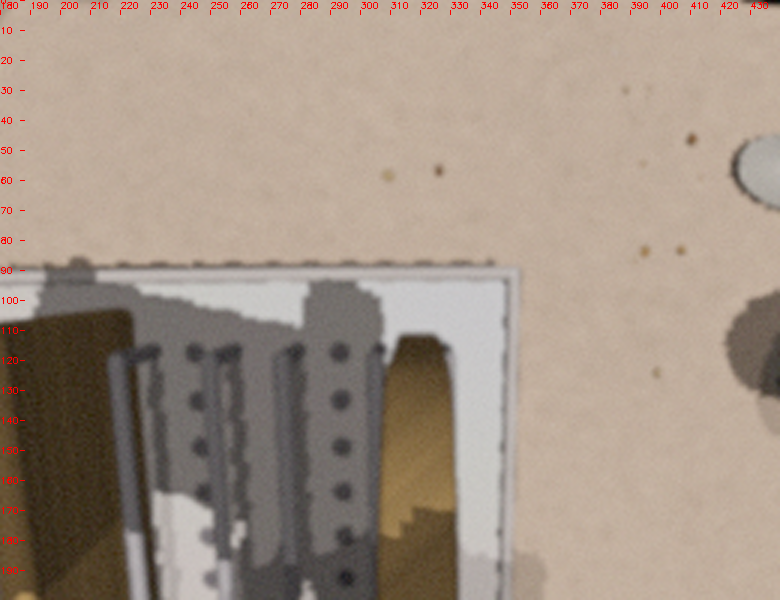

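```bash
python3 - <<'E'
from h import *
m=load("w4"); x=np.linspace(-56,56,57)
obs=[(-27,117.5,219.3),(-58,117.3,250.3),(-82,117.3,274.4),(-113,117.3,305.2),(-27,190,226.7),(-58,190,254.7),(-82,190,276.7)]
def f(p):
    o=[]
    for y,r,u in obs:
        q=proj(m,T([p[0],p[1],p[2]],np.c_[x,0*x+y,0*x+80]/1e3)); q=q[np.argsort(q[:,1])]
        if r<118: q1=proj(m,T(p,np.array([[55,y,79]])/1e3))[0]; o+=[q1[1]-r,q1[0]-u]
        else: o.append(np.interp(r,q[:,1],q[:,0])-u)
    return o
r=least_squares(f,[.521,.177,.121],x_scale=[.01,.01,.05],diff_step=1e-3); d=r.x; print(d,np.round(r.fun,1))
tcp=np.array([.5356,.0521,.272]); yaw=.1204; ex=np.array([np.cos(yaw),np.sin(yaw),0]); ey=np.array([np.sin(yaw),-np.cos(yaw),0])
s=T(d,np.array([[0,-125,30]])/1e3)[0]; print("slot1",s,"rel tool x,y mm",(s-tcp)@ex*1e3,(s-tcp)@ey*1e3)
for h,u,v in ((.19,319.7,115),(.25,319.5,140),(.28,319.2,200)):
    q=atz(m,[[u,v]],h)[0]-tcp; print("board",h,(q@ex*1e3).round(1),(q@ey*1e3).round(1))
E
```

```text
[0.52294708 0.17807227 0.1215519 ] [ 0.1 -0.4  0.1 -0.2 -0.   0.  -0.1  0.7 -1.   0.1  0.8]
slot1 [0.53810368 0.05399456 0.03      ] rel tool x,y mm 2.7131075111854153 -1.5801273906766327
board 0.19 67.6 -0.3
board 0.25 60.5 -0.6
board 0.28 41.6 -0.8
```

The slot centre is 1.1 mm to the tool's −y side of the board and 2.5 mm ahead in x. I'll correct that and lower gently.

drive_tool(motion=[[[0,0.08,-0.04,0.3,0],[0,0.08,-0.04,0.7,0],[0,0.08,-0.04,1.1,0],[0,0.08,-0.04,1.4,0],[0,0.08,-0.04,1.6,0],[0,0.08,-0.04,1.7,0],[0,0.08,-0.04,1.8,0],[0,0.08,-0.04,1.9,0],[0,0.08,-0.04,2,0],[0,0.08,-0.04,2,0]]])

```text
t: 8.0
tcp_pos: [0.5369, 0.0536, 0.2108]
tool_rot: [0.998, 0.06, -0.0, -0.0]
force: [0.1, -0.6, -1.6]
finger_gap: 0.131
gripper_force: 48.9
```

```bash
python3 - <<'E'
from h import *
from station import manip
m=shot(manip,"w5"); plan(manip,[.5383,.0538,.161],.1215)
print(manip.sense()['ft_torque'].round(2))
E
```

```text
t 8.05 tcp [0.5371 0.0536 0.211 ] yaw 0.1207 units xyz [ 0.041 -0.     1.667] yaw -0.006 q6 1.34 F [ 0.4  0.3 -0.8] z [-0. -0. -1.]
[-0.05  0.03 -0.06]
```

drive_tool(motion=[[[0,0.04,0,0.1,0],[0,0.04,0,0.2,0],[0,0.04,0,0.3,0],[0,0.04,0,0.4,0],[0,0.04,0,0.5,0],[0,0.04,0,0.6,0],[0,0.04,0,0.7,0]]])

```text
t: 8.75
tcp_pos: [0.5383, 0.0538, 0.1897]
tool_rot: [0.998, 0.06, -0.0, -0.0]
force: [-0.7, -0.4, -1.2]
finger_gap: 0.135
gripper_force: 48.9
```

drive_tool(motion=[[[0,0,0,0.1,0],[0,0,0,0.2,0],[0,0,0,0.3,0],[0,0,0,0.4,0],[0,0,0,0.5,0],[0,0,0,0.6,0],[0,0,0,0.7,0]]])

```text
t: 9.45
tcp_pos: [0.5383, 0.0538, 0.1688]
tool_rot: [0.998, 0.06, 0.0, 0.0]
force: [-0.4, 1.1, -0.8]
finger_gap: 0.13
gripper_force: 48.9
```

Going in freely, with about 8 mm left. I'll go slower until it touches.

drive_tool(motion=[[[0,0,0,0.05,0],[0,0,0,0.1,0],[0,0,0,0.13,0],[0,0,0,0.16,0],[0,0,0,0.18,0],[0,0,0,0.2,0]]])

```text
t: 10.05
tcp_pos: [0.5383, 0.0538, 0.163]
tool_rot: [0.998, 0.06, 0.0, 0.0]
force: [0.6, -0.3, -0.6]
finger_gap: 0.132
gripper_force: 48.9
```

drive_tool(motion=[[[0,0,0,0.02,0],[0,0,0,0.04,0],[0,0,0,0.06,0]]])

```text
t: 10.35
tcp_pos: [0.5381, 0.0538, 0.1619]
tool_rot: [0.998, 0.06, -0.0, 0.0]
force: [-2.5, 0.5, 9.3]
finger_gap: 0.133
gripper_force: 50.2
```

Contact at TCP z 0.162, as predicted for fully down. I'll release and back out upwards.

drive_tool(motion=[[[16,0,0,0,0],[22,0,0,0,0],[35,0,0,0,0],[45,0,0,0,0],[45,0,0,0,0],[45,0,0,0,0]]])

```text
t: 10.95
tcp_pos: [0.5383, 0.0538, 0.1611]
tool_rot: [0.998, 0.06, -0.0, -0.0]
force: [0.1, -0.0, -0.8]
finger_gap: 0.528
gripper_force: 0.0
```

drive_tool(motion=[[[45,0,0,-0.3,0],[45,0,0,-0.8,0],[45,0,0,-1.6,0],[45,0,0,-2.6,0],[45,0,0,-3.6,0],[45,0,0,-4.6,0],[45,0,0,-5.3,0],[45,0,0,-5.6,0],[45,0,0,-5.6,0]]])

```text
t: 11.85
tcp_pos: [0.5388, 0.0538, 0.3308]
tool_rot: [0.998, 0.06, 0.002, 0.0]
force: [0.9, 0.3, 0.4]
finger_gap: 0.529
gripper_force: 0.0
```

```bash
python3 - <<'E'
from h import *
from station import manip
d=[.5229,.1781,.1216]
g=T(d,[[0,.109,.079]])[0]; print(g)
plan(manip,[g[0]-.03,g[1]-.02,.33],.1216)
E
```

```text
[0.50967824 0.28629512 0.079     ]
t 11.85 tcp [0.5388 0.0538 0.3308] yaw 0.1207 units xyz [-1.104 -7.27   0.017] yaw -0.007 q6 1.34 F [0.9 0.3 0.4] z [ 3.3e-03 -3.0e-04 -1.0e+00]
```

drive_tool(motion=[[[45,0,-0.6,0,-0.8],[45,0,-1.6,0,-1.8],[45,0,-2.6,0,-2.8],[45,0,-3.6,0,-3.8],[45,0,-4.6,0,-4.8],[45,0,-5.6,0,-5.8],[45,0,-6.6,0,-6.8],[45,0,-7.4,0,-7.8],[45,0,-7.8,0,-8.8],[45,0,-7.8,0,-9.6]]])

```text
t: 12.85
tcp_pos: [0.5087, 0.2877, 0.3271]
tool_rot: [0.742, 0.67, -0.002, -0.001]
force: [-0.4, -1.4, 0.4]
finger_gap: 0.53
gripper_force: 0.0
```

drive_tool(motion=[[[45,0,0,0.3,-0.9],[45,0,0,0.7,-1.6],[45,0,0,1,-1.8],[45,0,0,1,-1.8],[45,0,0,1,-1.8]]])

```text
t: 13.35
tcp_pos: [0.5099, 0.2859, 0.2985]
tool_rot: [0.656, 0.755, -0.001, -0.0]
force: [-0.0, 0.5, -0.4]
finger_gap: 0.532
gripper_force: 0.0
```

```bash
python3 - <<'E'
from h import *
from station import manip
m=shot(manip,"w6"); d=[.5229,.1781,.1216]
g=T(d,[[0,.109,.079]])[0]
plan(manip,g,np.radians(98)); print(manip.sense()['q'].round(2))
top=manip.camera_model("top"); print("mill",atz(top,[[294,128]],0), "mill top", atz(top,[[292,102]],.2))
print(proj(m,T(d,np.array([[0,109,57],[0,109,82],[0,152,48],[-15,70,150],[70,-15,150],[0,-125,175]])/1e3)).round(1).tolist())
im=cv2.imread("pics/w6.png"); b=cv2.resize(im,(400,250)); 
c=proj(m,T(d,[[0,.109,.06]]))[0].round().astype(int); print(c)
x0,y0=max(c[0]-75,0),max(c[1]-65,0)
o=np.zeros((600,800,3),np.uint8); q=crop(im,x0,y0,130,150,4); o[:q.shape[0],:q.shape[1]]=q
o[:165,530:795]=cv2.resize(im,(265,165)); 
# also slot/board from top & scene
tp=manip.snapshot("top")[:,:,::-1]; o[170:170+300,530:800]=cv2.resize(tp[135:235,250:340],(270,300)); cv2.imwrite("pics/top2.png",tp)
cv2.imwrite("pics/w6c.png",o)
E
```

```text
t 13.40 tcp [0.5103 0.286  0.2991] yaw 1.7110 units xyz [ 0.011 -0.016  7.336] yaw 0.004 q6 0.18 F [-0.2  0.  -0.2] z [-2.e-04 -0.e+00 -1.e+00]
[0.32 0.42 1.48 0.   1.24 0.18]
mill [[0.72779888 0.1934271  0.        ]] mill top [[0.72568688 0.18564674 0.2       ]]
[[319.3, 164.0], [319.4, 169.0], [320.0, 126.4], [302.8, 226.0], [384.3, 301.8], [315.4, 398.7]]
[319 165]
```

View pics/w6c.png

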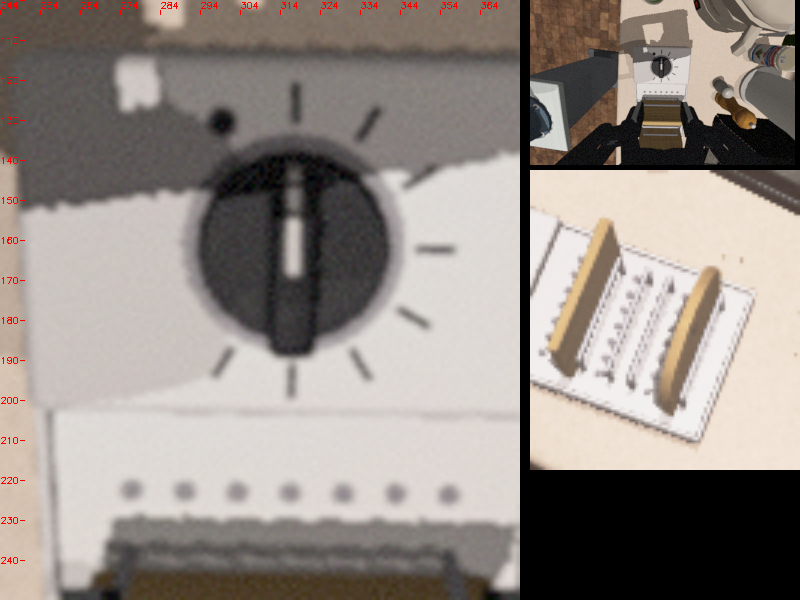

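The last picture shows the board standing in slot 1 and the pointer at line 1. The dial centre is at about (317.4,161.5), some 2 mm from the prediction. I'll correct for that and go down onto the bar.

drive_tool(motion=[[[40,0.05,-0.08,0.6,0.1],[40,0.05,-0.08,1.6,0.1],[40,0.05,-0.08,2.8,0.1],[40,0.05,-0.08,4,0.1],[40,0.05,-0.08,5,0.1],[40,0.05,-0.08,5.8,0.1],[40,0.05,-0.08,6.4,0.1],[40,0.05,-0.08,6.8,0.1],[40,0.05,-0.08,7.1,0.1],[40,0.05,-0.08,7.2,0.1]]])

```text
t: 14.45
tcp_pos: [0.5077, 0.2873, 0.0829]
tool_rot: [0.661, 0.751, -0.0, -0.0]
force: [-0.2, 0.6, 0.3]
finger_gap: 0.473
gripper_force: 0.0
```

drive_tool(motion=[[[30,0,0,0,0],[20,0,0,0,0],[0,0,0,0,0],[0,0,0,0,0],[0,0,0,0,0],[0,0,0,0,0]]], squeeze=50)

```text
t: 15.05
tcp_pos: [0.5071, 0.2873, 0.0843]
tool_rot: [0.661, 0.751, -0.0, -0.0]
force: [-3.1, -0.8, 5.8]
finger_gap: 0.155
gripper_force: 51.2
```

```bash
python3 - <<'E'
from h import *
from station import manip
plan(manip,[.5085,.2877,.079],np.radians(97-120)); print(manip.sense()['ft_torque'].round(2))
E
```

```text
t 15.05 tcp [0.5071 0.2873 0.0843] yaw 1.6984 units xyz [0.008 0.048 0.176] yaw -7.461 q6 0.20 F [-3.1 -0.8  5.8] z [-3.e-04  1.e-04 -1.e+00]
[-0.09  0.46  0.01]
```

drive_tool(motion=[[[0,0,0,0,0.5],[0,0,0,0,1],[0,0,0,0,1.5],[0,0,0,0,2],[0,0,0,0,2.5],[0,0,0,0,3],[0,0,0,0,3.5],[0,0,0,0,4],[0,0,0,0,4],[0,0,0,0,4]]])

```text
t: 16.05
tcp_pos: [0.5076, 0.2872, 0.0843]
tool_rot: [0.842, 0.54, 0.0, 0.0]
force: [-2.4, -1.6, 5.6]
finger_gap: 0.15
gripper_force: 51.1
```

```bash
python3 - <<'E'
from h import *
from station import manip
plan(manip,[.5071,.2873,.0843],np.radians(97-120)); print(manip.sense()['ft_torque'].round(2))
E
```

```text
t 16.05 tcp [0.5076 0.2872 0.0843] yaw 1.1404 units xyz [-0.005 -0.017  0.001] yaw 11.043 q6 0.75 F [-2.4 -1.6  5.6] z [ 8.e-04 -0.e+00 -1.e+00]
[-0.09  0.3   0.02]
```

Low force, and it's turning with the tool; 88.3° (11.04 units) to go.

drive_tool(motion=[[[0,0,0,0,0.6],[0,0,0,0,1.2],[0,0,0,0,1.8],[0,0,0,0,2.4],[0,0,0,0,3],[0,0,0,0,3.6],[0,0,0,0,4.2],[0,0,0,0,4.8],[0,0,0,0,5.4],[0,0,0,0,6]]])

```text
t: 17.05
tcp_pos: [0.5081, 0.2867, 0.0843]
tool_rot: [0.989, 0.149, 0.001, 0.001]
force: [-0.9, -3.1, 5.0]
finger_gap: 0.146
gripper_force: 51.1
```

drive_tool(motion=[[[0,0,0,0,0.6],[0,0,0,0,1.2],[0,0,0,0,1.8],[0,0,0,0,2.4],[0,0,0,0,3],[0,0,0,0,3.6],[0,0,0,0,4.2],[0,0,0,0,4.7],[0,0,0,0,5.04],[0,0,0,0,5.04]]])

```text
t: 18.05
tcp_pos: [0.508, 0.2861, 0.0843]
tool_rot: [0.98, -0.199, 0.001, 0.001]
force: [-0.3, -4.0, 5.5]
finger_gap: 0.144
gripper_force: 51.1
```

```bash
python3 - <<'E'
from h import *
from station import manip
plan(manip,[.5071,.2873,.0843],np.radians(97-120)); s=manip.sense(); print(s['ft_torque'].round(2),s['gripper_force'],s['finger_gap'])
E
```

```text
t 18.05 tcp [0.508  0.2861 0.0843] yaw -0.4015 units xyz [-0.044 -0.026 -0.   ] yaw -0.0 q6 2.30 F [-0.3 -4.   5.5] z [ 0.001  -0.0019 -1.    ]
[-0.84  0.13 -0.01] 51.12508714199066 0.14406336886532983
```

drive_tool(motion=[[[20,0,0,0,0],[30,0,0,0,0],[40,0,0,0,0],[45,0,0,0,0],[45,0,0,0,0]]])

```text
t: 18.55
tcp_pos: [0.5075, 0.2874, 0.0831]
tool_rot: [0.98, -0.199, -0.0, -0.0]
force: [0.4, 0.3, -0.1]
finger_gap: 0.526
gripper_force: 0.0
```

drive_tool(motion=[[[45,0,0,-0.4,0],[45,0,0,-1.2,0],[45,0,0,-2.4,0],[45,0,0,-3.6,0],[45,0,0,-4.8,0],[45,0,0,-6,0],[45,0,0,-6.8,0],[45,0,0,-7.2,0],[45,0,0,-7.2,0],[45,0,0,-7.2,0]]])

```text
t: 19.55
tcp_pos: [0.5068, 0.2869, 0.2983]
tool_rot: [0.98, -0.199, -0.001, 0.0]
force: [0.7, 0.9, 0.8]
finger_gap: 0.532
gripper_force: 0.0
```

```bash
python3 - <<'E'
from h import *
from station import manip
m=shot(manip,"w7"); g=cv2.imread("pics/w7.png",0)
c0=np.array([.508,.287])
# rectify plane z=.082 and z=.048 to metric top views (0.5 mm/px), +y up-left handled by atan2
n=140; yy,xx=np.mgrid[-n:n+1,-n:n+1]*.0005
def rect(z):
    uv=proj(m,np.c_[c0[0]+xx.ravel(),c0[1]+yy.ravel(),np.full(xx.size,z)]).astype(np.float32)
    return cv2.remap(g,uv[:,0].reshape(xx.shape),uv[:,1].reshape(xx.shape),1)
a=rect(.082); r=np.hypot(xx,yy); w=(r<.027)&(a>110)
k,lab,st,ce=cv2.connectedComponentsWithStats(w.astype(np.uint8))
for i in range(1,k):
    if st[i,4]>15:
        p=np.c_[xx[lab==i],yy[lab==i]]; u,s,v=np.linalg.svd(p-p.mean(0),full_matrices=False); print("blob",st[i,4],p.mean(0).round(4),"dir",np.degrees(np.arctan2(v[0,1],v[0,0])).round(1),(s/np.sqrt(len(p))).round(4))
b=rect(.048); th=np.radians(np.arange(-180,180,1)); 
prof=[cv2.remap(b,np.float32([[n+q*np.cos(t)/.0005 for q in np.arange(.039,.047,.001)]]),np.float32([[n+q*np.sin(t)/.0005 for q in np.arange(.039,.047,.001)]]),1).mean() for t in th]
prof=np.array(prof); med=np.array([np.median(np.take(prof,range(i-8,i+9),mode='wrap')) for i in range(360)])
print("marks",[(int(np.degrees(th[i]).round()),int(prof[i]-med[i])) for i in range(360) if prof[i]-med[i]<-15])
E
```

```text
blob 284 [-0.0237 -0.0063] dir -74.2 [0.0075 0.0012]
blob 421 [ 0.0123 -0.0055] dir 156.9 [0.0063 0.0014]
marks [(-117, -17), (-116, -45), (-115, -62), (-114, -67), (-113, -40), (-112, -15), (-87, -27), (-86, -52), (-85, -74), (-84, -71), (-83, -46), (-82, -20), (-57, -17), (-56, -41), (-55, -67), (-54, -74), (-53, -57), (-52, -30), (-26, -26), (-25, -50), (-24, -69), (-23, -69), (-22, -44), (-21, -20), (5, -24), (6, -50), (7, -71), (8, -71), (9, -48), (10, -23), (37, -27), (38, -49), (39, -42), (67, -29), (68, -48), (69, -50), (70, -43), (71, -22), (98, -28), (99, -33), (100, -24), (126, -19), (127, -23), (128, -27), (129, -25), (130, -20), (131, -16)]
```

The pointer's white line is at −23°, on the fifth line (−23.5°), and the robot is touching nothing. I'll hand it in.

```bash
python3 -c "
from station import manip
print(manip.sign_off())"
```

```text
the job is handed in; nothing more can be done
None
```

The arched board is standing fully down in the dryer's first slot, the timer dial rests at the fifth line, the square boards were left alone, and the job was handed in after about 20 s of robot time.

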